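Load the sample pots into the transport tray

ROBOT

A 6-joint arm with a two-finger parallel gripper is mounted at the origin on the work surface. World frame = base frame: x ahead of the robot, y to its left, z up, the work surface at z = 0. Lengths are in mm, angles in degrees, forces in N, time in s.
With the tool pointing down it reaches from about 350 to 725 mm from the base axis. Payload 4.3 kg.
Tool frame: the origin (TCP) lies at the very end of the fingers, on their centre line; the grasp point (between the pads) lies 19 mm behind it; z points along the fingers, y is the line along which they close (so a half turn about z gives the same grasp; the last joint's range is limited). The gripper opens to 85 mm and grips with 20 to 120 N. Pads are 22 mm wide; open, the fingers measure 114 mm over their backs; the gripper's body (76 mm by 85 mm) begins 54 mm behind the grasp point. The pads swing forward as they close: fully open they stand 13 mm farther back than shut.
Start: joints at [64.326, 21.618, 4.641, 73.018, 0, 83.68], TCP at [190.57, 542.54, 231.329] pointing down, gripper open.
Joint ranges: [-156.06, 156.06], [-48.1, 94.91], [-58.44, 69.94], [-101.28, 121.22], [-78.64, 73.56], [-180, 180]. Speed limits (degrees/s): [147.25, 147.25, 180, 180, 180, 180].

INTERFACE

Orientations are given as [roll, pitch, yaw] about the fixed x, y, z axes, in that order (R = Rz(yaw) Ry(pitch) Rx(roll)).
In Python, from workcell import env, imaging, search_frame, place_of gives the robot as it stands.
- The arm moves only by the tool play_rows, never from a script. Its argument "steps" is a list of rows, each an object with "twist": the turn, a rotation vector about the tool's x, y, z scaled (see below), a list of three; "slide": the shift along the tool's x, y, z scaled (see below), a list of three; "fingers": the closure, from -1 (fully open) to 1 (shut), so that 0 is half open. In form: [{"twist": [ax, ay, az], "slide": [tx, ty, tz], "fingers": fingers}, ...]. A call has 1 to 5 rows; each row is the pose to reach, as a shift and turn from the pose commanded when the call began, along the tool's axes at that moment; what a row does not reach only later rows make up. The controller multiplies each number of a shift by 100 mm and each number of a turn by 90 degrees. A row lasts 1/12 s, in which the tool goes at most 41.7 mm and 7.16 degrees, less where a joint would pass 70% of its speed; a pose out of reach is approached as far as the arm can. A call with a number of a shift or a turn outside -1 to 1 is refused whole. A call with a gripper value outside its range is refused whole. The fingers move at their own pace and stop on an object; "force" is the grip in N (left out, the last holds). Time passes only in rows, so rows that repeat a pose let the fingers close. It gives the time, the measured TCP pose, the force, the opening and the grip force at its end, in the units of the state.
- env.observe(): the state, without advancing time (a new reading comes with each control period).
- imaging.get_image(name): name is "scene" or "side" or "wrist"; returns a dict with "color" (480x640x3 uint8, blue, green, red), "range_z" (480x640 float32, mm along the optical axis (not along the pixel's ray), 0 where there is no reading), "fx", "fy", "cx", "cy" (pixels), "k1" (the pictures are not rectified: a ray, as slopes to the right and down, at radius r is drawn at 1 + k1 r^2 times it, then the intrinsics apply), "R" (3x3) and "t" (3): a world point X has camera coordinates R X + t; the wrist camera has in their place "mount" (4x4, takes a point from camera to tool coordinates, whose origin is the TCP and whose axes are the flange's). Camera axes: x right, y down, z forward; pixel columns grow to the right and rows downward; lengths in mm; the calibration is good to about 2 mm. A picture is of the moment at which its call begins: read the wrist's pose just before it.
- env.finish_job(): hands the job in; it is judged then, once.
Trained networks look in a picture, given as the dict that the camera call returned (one of the last four; its "shot" number tells which), for a name from the list of things; names that differ only in an ending like _2 or _b are one class to them, and where a whole thing is asked for, a point or a joint stands for the part that bears it (a point fixed in the world has none). Each returns a list of dicts, best first, with "conf" (0 to 1); they miss things now and then, are a little off and sometimes report something else, mostly with a low value. They report only what shows in the picture. A call takes as long as a camera call. They do not tell look-alikes from the thing itself.
- search_frame(picture, name): "box" ([centre column, centre row, width, height] in pixels, round what is visible of it).
- place_of(picture, name): "pixel" ([column, row] in pixels: a listed point, or the origin of a listed thing).
The state is a dict: "clock": time; "q": joint angles; "joint_velocities": joint speeds; "effort": joint torques, N m; "tcp_pos": TCP position; "tcp_rot": TCP orientation; "ft_force": force on the tool from outside, world axes, zero at the start; "moment": the same for the moment, N m; "width": opening from 0.0 (shut) to 1.0 (fully open); "grip_force": force on a finger pad.
Only numpy, scipy, OpenCV 4.12 (cv2) and the standard library are available. Lean on these libraries where they do the work, as an engineer would, in place of code of your own. Each camera call takes 0.05 s, during which the arm holds its last target. There are 200 camera calls.

TASK

Load the four yellow-capped sample pots that carry a coloured sticker (red, blue, green, black) into the grey tray, each standing upright on the floor of the holder of its own colour, and never tip one over. Leave the white-capped pot and the yellow-capped pot without a sticker standing where they are.

Things in the scene. Friction and masses are not known exactly. Their poses are not given: they have to be found in the camera images.
- red_pot_centre (a point): Sample pot to be moved: frosted white body, yellow screw cap with a round red sticker on top, red band round the body; 44 mm in diameter, 62 mm tall, 50 to 100 g, starts upright on a thin pale mat, 3 mm thick, neighbours at least 70 mm apart between centres. This point is its centre, 31 mm above its underside, z axis up through the cap.
- blue_pot_centre (a point): Sample pot to be moved: frosted white body, yellow screw cap with a round blue sticker on top, blue band round the body; 44 mm in diameter, 62 mm tall, 50 to 100 g, starts upright on a thin pale mat, 3 mm thick, neighbours at least 70 mm apart between centres. This point is its centre, 31 mm above its underside, z axis up through the cap.
- green_pot_centre (a point): Sample pot to be moved: frosted white body, yellow screw cap with a round green sticker on top, green band round the body; 44 mm in diameter, 62 mm tall, 50 to 100 g, starts upright on a thin pale mat, 3 mm thick, neighbours at least 70 mm apart between centres. This point is its centre, 31 mm above its underside, z axis up through the cap.
- black_pot_centre (a point): Sample pot to be moved: frosted white body, yellow screw cap with a round black sticker on top, black band round the body; 44 mm in diameter, 62 mm tall, 50 to 100 g, starts upright on a thin pale mat, 3 mm thick, neighbours at least 70 mm apart between centres. This point is its centre, 31 mm above its underside, z axis up through the cap.
- white_pot_centre (a point): Look-alike to leave alone: same pot with a WHITE cap with a red sticker, red band; 44 mm in diameter, 62 mm tall, 50 to 100 g, starts upright on a thin pale mat, 3 mm thick, neighbours at least 70 mm apart between centres. Point at its centre, 31 mm above its underside.
- plain_pot_centre (a point): Look-alike to leave alone: same pot with a yellow cap but NO sticker and no band; 44 mm in diameter, 62 mm tall, 50 to 100 g, starts upright on a thin pale mat, 3 mm thick, neighbours at least 70 mm apart between centres. Point at its centre, 31 mm above its underside.
- red_holder: Red round holder, a shallow open cup fixed in the grey tray: outer diameter 70 mm, inner 62 mm, wall 15 mm high, floor 3 mm thick. Origin at the centre of its underside, z up; a seated pot's centre is 34 mm above it. The four holders stand two by two in a fixed open tray (200 x 200 mm, rim 24 mm above the bench), neighbours at least 80 mm apart.
- blue_holder: Blue round holder, a shallow open cup fixed in the grey tray: outer diameter 70 mm, inner 62 mm, wall 15 mm high, floor 3 mm thick. Origin at the centre of its underside, z up; a seated pot's centre is 34 mm above it. The four holders stand two by two in a fixed open tray (200 x 200 mm, rim 24 mm above the bench), neighbours at least 80 mm apart.
- green_holder: Green round holder, a shallow open cup fixed in the grey tray: outer diameter 70 mm, inner 62 mm, wall 15 mm high, floor 3 mm thick. Origin at the centre of its underside, z up; a seated pot's centre is 34 mm above it. The four holders stand two by two in a fixed open tray (200 x 200 mm, rim 24 mm above the bench), neighbours at least 80 mm apart.
- black_holder: Black round holder, a shallow open cup fixed in the grey tray: outer diameter 70 mm, inner 62 mm, wall 15 mm high, floor 3 mm thick. Origin at the centre of its underside, z up; a seated pot's centre is 34 mm above it. The four holders stand two by two in a fixed open tray (200 x 200 mm, rim 24 mm above the bench), neighbours at least 80 mm apart.
Things that resemble listed ones, but are neither listed nor needed, are in the scene too. Leave any pink or turquoise look-alike of the part that bears red_pot_centre alone. What is shaped like the part that bears blue_pot_centre but pink is not meant.

How it is judged (in metres and radians):
At the end, for the whole second after the job is handed in: Each of the four stickered yellow-capped pots stands upright (within 0.1 rad) and at rest on the floor of the holder of its own colour, centre within 12 mm of the holder's centre; the two look-alikes stand upright within 25 mm of where they were; everything is released (horizontal distance between red_pot_centre and red_holder below 0.012 m and z of red_pot_centre in the frame of red_holder between 0.03 and 0.038 m and angle between each of red_pot_centre, blue_pot_centre, green_pot_centre, black_pot_centre, white_pot_centre, plain_pot_centre's own z axis and vertical below 0.1 rad and linear speed of each of red_pot, blue_pot, green_pot, black_pot below 0.02 m/s and horizontal distance between blue_pot_centre and blue_holder below 0.012 m and z of blue_pot_centre in the frame of blue_holder between 0.03 and 0.038 m and horizontal distance between green_pot_centre and green_holder below 0.012 m and z of green_pot_centre in the frame of green_holder between 0.03 and 0.038 m and horizontal distance between black_pot_centre and black_holder below 0.012 m and z of black_pot_centre in the frame of black_holder between 0.03 and 0.038 m and distance of each of white_pot_centre, plain_pot_centre from where it was at the start of the episode below 0.025 m); the robot touches nothing.
It fails at once if the white-capped pot is lifted, pushed more than 25 mm or tipped (distance of white_pot_centre from where it was at the start of the episode above 0.025 m or angle between white_pot_centre's own z axis and vertical above 0.35 rad).
It fails at once if the yellow-capped pot without a sticker is lifted, pushed more than 25 mm or tipped (distance of plain_pot_centre from where it was at the start of the episode above 0.025 m or angle between plain_pot_centre's own z axis and vertical above 0.35 rad).
It fails at once if a sample pot is tipped over (angle between any of red_pot_centre, blue_pot_centre, green_pot_centre, black_pot_centre's own z axis and vertical above 0.7 rad).
It also fails if it takes over 99 s, if anything falls off the work surface, if the arm or the gripper's body presses on something with over 40 N, if the wrist force passes 120 N, or if a joint passes its speed limit or range.

## Working session

There is one attempt and no reset: what is moved stays moved. The work goes in short steps, Python scripts to look and compute and a tool call to move; the robot and the scene stay as the last step left them, time stands still between calls to the robot, and variables do not carry over. Pictures are saved under pics/ and viewed, at most 14 in all, crops included, and the job is handed in when it is done.

Besides the shell and the picture viewer there is one more tool, called after "Call:" as name(argument=value, ...) on one line, values as JSON. play_rows: Moves the arm, as the interface text tells. Shifts and turns lie within -1 to 1; 1 stands for 100 mm of shift or 90 degrees of turn. Its arguments: {"type":"object","properties":{"steps":{"type":"array"},"force":{"type":"number"}},"required":["steps"]}

```bash
mkdir -p pics; cat > h.py <<'E'
import numpy as np, cv2
from workcell import env, imaging, search_frame, place_of
from scipy.spatial.transform import Rotation as Ro
def ray(p,u,v):
    x=np.array([(u-p["cx"])/p["fx"],(v-p["cy"])/p["fy"]]);s=x.copy()
    for _ in range(20): s=x/(1+p["k1"]*(s@s))
    return np.array([s[0],s[1],1])
def ext(p,st=None):
    if "R" in p: R=np.array(p["R"]);return R.T,-R.T@np.array(p["t"])
    M=np.array(p["mount"]);T=np.eye(4)
    T[:3,:3]=Ro.from_euler('xyz',st["tcp_rot"],degrees=True).as_matrix();T[:3,3]=st["tcp_pos"];T=T@M
    return T[:3,:3],T[:3,3]
def at_z(p,u,v,z,st=None):
    A,c=ext(p,st);d=A@ray(p,u,v);return c+d*(z-c[2])/d[2]
def cloud(p,st=None):
    A,c=ext(p,st);v,u=np.mgrid[0:480,0:640]
    x=np.stack([(u-p["cx"])/p["fx"],(v-p["cy"])/p["fy"]],-1);s=x.copy()
    for _ in range(20): s=x/(1+p["k1"]*(s**2).sum(-1,keepdims=True))
    z=p["range_z"][...,None]
    return np.concatenate([s*z,z],-1)@A.T+c
names=[c+"_pot_centre" for c in "red blue green black white plain".split()]+[c+"_holder" for c in "red blue green black".split()]
E
python3 - <<'E'
from h import *
st=env.observe();print(st["tcp_pos"],st["tcp_rot"],st["clock"],st["width"])
for n in ["scene","side"]:
    p=imaging.get_image(n);cv2.imwrite(f"pics/{n}.png",p["color"])
    print(n,ext(p)[1])
    for m in names:
        z=34 if "pot" in m else 3
        for d in place_of(p,m)[:4]:
            print(m,round(d["conf"],2),np.round(d["pixel"]),np.round(at_z(p,*d["pixel"],z)[:2]))
E
```

```text
[190.2718465  541.9186958  230.34887747] [-1.79882467e+02 -1.35172214e-02  1.60644425e+02] 0.0 0.9993014791549919
scene [1022.93359966  437.1567676   925.83806977]
red_pot_centre 0.81 [438. 266.] [450. 251.]
red_pot_centre 0.63 [463. 324.] [536. 373.]
red_pot_centre 0.61 [492. 287.] [416. 373.]
blue_pot_centre 0.86 [379. 307.] [622. 215.]
blue_pot_centre 0.82 [377. 369.] [733. 298.]
blue_pot_centre 0.29 [354. 278.] [602. 130.]
green_pot_centre 0.85 [411. 244.] [442. 169.]
black_pot_centre 0.94 [390. 264.] [519. 166.]
white_pot_centre 0.97 [416. 284.] [524. 241.]
plain_pot_centre 0.95 [353. 278.] [604. 127.]
red_holder 0.86 [280. 209.] [ 557. -155.]
blue_holder 0.58 [289. 170.] [ 445. -236.]
green_holder 0.59 [312. 185.] [ 445. -148.]
black_holder 0.65 [257. 183.] [ 536. -265.]
side [ 206.65790025 -800.27964802  665.76254987]
red_pot_centre 0.81 [257. 189.] [536. 372.]
red_pot_centre 0.7 [215. 196.] [428. 379.]
red_pot_centre 0.69 [237. 217.] [450. 257.]
blue_pot_centre 0.92 [313. 206.] [631. 235.]
blue_pot_centre 0.78 [346. 188.] [743. 289.]
green_pot_centre 0.87 [245. 238.] [442. 162.]
black_pot_centre 0.68 [280. 226.] [527. 180.]
white_pot_centre 0.89 [272. 213.] [533. 244.]
plain_pot_centre 0.85 [319. 228.] [607. 139.]
plain_pot_centre 0.49 [271. 214.] [528. 239.]
red_holder 0.73 [360. 325.] [ 562. -154.]
blue_holder 0.8 [321. 378.] [ 447. -242.]
green_holder 0.91 [306. 334.] [ 463. -137.]
black_holder 0.75 [378. 365.] [ 546. -254.]
```

View pics/scene.png

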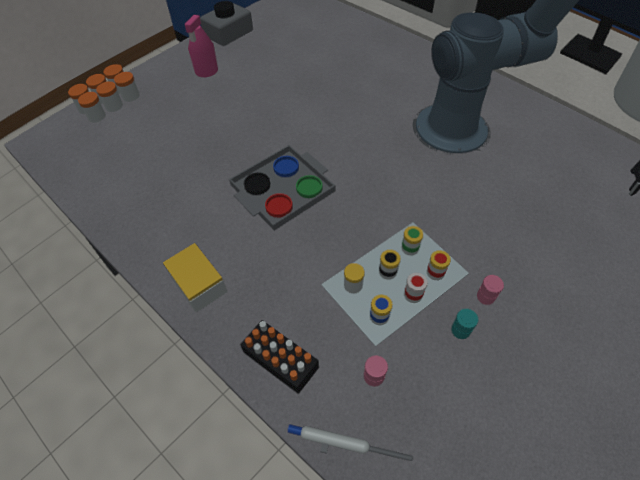

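View pics/side.png

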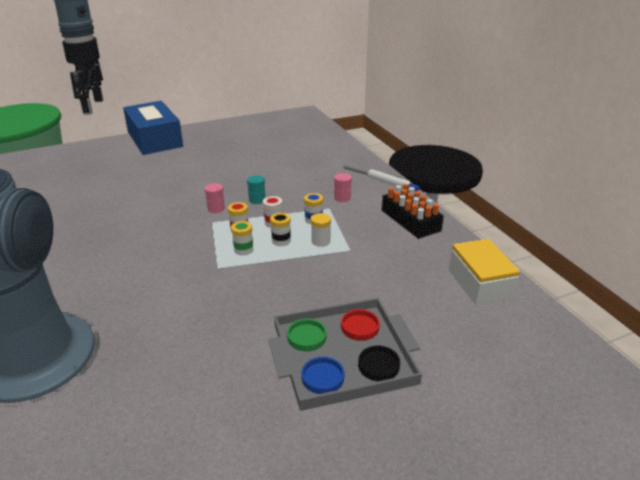

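The side and scene pictures agree. On the mat are red (438,263), green (412,238), black (390,262), white (416,286), blue (380,307) and plain (354,277). The tray holders are blue (286,166), green (309,187), red (279,205) and black (257,183). I'll fly the wrist camera over the mat with yaw 135, so the fingers pass diagonally between neighbours.

Call:
play_rows(steps=[{"twist":[0,0,0.285],"slide":[-1,-0.5,0],"fingers":-1},{"twist":[0,0,0.285],"slide":[-1,-0.5,0],"fingers":-1},{"twist":[0,0,0.285],"slide":[-1,-0.5,0],"fingers":-1},{"twist":[0,0,0.285],"slide":[-1,-0.5,0],"fingers":-1},{"twist":[0,0,0.285],"slide":[-1,-0.5,0],"fingers":-1}])

```text
clock: 1.52
tcp_pos: [269.4, 461.2, 231.5]
tcp_rot: [180.0, -0.0, 134.8]
ft_force: [-0.5, 0.2, 0.3]
width: 0.998
grip_force: 0.0
```

Call:
play_rows(steps=[{"twist":[0,0,0],"slide":[-1,0,0],"fingers":-1},{"twist":[0,0,0],"slide":[-1,0,0],"fingers":-1},{"twist":[0,0,0],"slide":[-1,0,0],"fingers":-1}])

```text
clock: 1.77
tcp_pos: [341.0, 389.8, 231.4]
tcp_rot: [180.0, 0.1, 135.1]
ft_force: [-0.2, -0.7, 1.5]
width: 0.998
grip_force: 0.0
```

Call:
play_rows(steps=[{"twist":[0,0,0],"slide":[-1,0,0],"fingers":-1},{"twist":[0,0,0],"slide":[-1,0,0],"fingers":-1},{"twist":[0,0,0],"slide":[-1,0,0],"fingers":-1}])

```text
clock: 2.02
tcp_pos: [412.4, 318.7, 231.4]
tcp_rot: [180.0, 0.1, 135.0]
ft_force: [0.2, 1.1, 0.1]
width: 1.007
grip_force: 0.0
```

Call:
play_rows(steps=[{"twist":[0,0,0],"slide":[-1,0,-0.7],"fingers":-1},{"twist":[0,0,0],"slide":[-1,0,-0.7],"fingers":-1},{"twist":[0,0,0],"slide":[-1,0,-0.7],"fingers":-1},{"twist":[0,0,0],"slide":[-1,0,-0.7],"fingers":-1},{"twist":[0,0,0],"slide":[-1,0,-0.7],"fingers":-1}])

```text
clock: 2.43
tcp_pos: [482.2, 250.2, 302.4]
tcp_rot: [179.8, 0.0, 135.0]
ft_force: [-0.5, 1.0, -0.5]
width: 0.999
grip_force: 0.0
```

```bash
python3 - <<'E'
from h import *
st=env.observe();print(st["tcp_pos"],st["tcp_rot"],st["clock"],st["q"])
p=imaging.get_image("wrist");cv2.imwrite("pics/w1.png",p["color"]);print(np.round(p["mount"],2).tolist(),p["fx"])
C=cloud(p,st)
for m in names[:6]:
    for d in place_of(p,m)[:3]:
        print(m,round(d["conf"],2),np.round(d["pixel"]),np.round(at_z(p,*d["pixel"],34,st)[:2]))
# caps: points at z 55..75
m=((C[...,2]>58)&(C[...,2]<72)&(p["range_z"]>0)).astype(np.uint8)
m=cv2.morphologyEx(m,cv2.MORPH_OPEN,np.ones((3,3)))
n,l,s,c=cv2.connectedComponentsWithStats(m)
for i in range(1,n):
    if s[i,4]>300:
        P=C[l==i][:,:2];(o,r)=cv2.minEnclosingCircle(P.astype(np.float32));print(np.round(c[i]),s[i,4],np.round(P.mean(0),1),np.round(o,1),round(r,1),C[l==i][:,2].mean())
E
```

```text
[482.15050635 250.18386706 302.41515553] [1.79817029e+02 4.06582969e-02 1.34984914e+02] 2.4333 [2.07104097e+01 1.72950026e+01 8.92818765e+00 8.14496761e+01
 3.81575549e-02 6.57254919e+01]
[[0.0, -0.95, -0.32, 83.22], [1.0, 0.0, -0.0, -0.35], [0.0, -0.32, 0.95, -142.78], [0.0, 0.0, 0.0, 1.0]] 380.44168865171446
red_pot_centre 0.78 [367.  68.] [424. 372.]
red_pot_centre 0.72 [440. 148.] [535. 374.]
red_pot_centre 0.65 [301. 175.] [452. 250.]
blue_pot_centre 0.62 [493. 312.] [734. 296.]
blue_pot_centre 0.56 [391. 293.] [625. 225.]
green_pot_centre 0.94 [238. 218.] [435. 166.]
black_pot_centre 0.56 [293. 269.] [521. 165.]
white_pot_centre 0.86 [348. 226.] [529. 246.]
plain_pot_centre 0.62 [318. 330.] [599. 127.]
plain_pot_centre 0.31 [347. 228.] [529. 244.]
[370.  65.] 1960 [424.1 371.5] [424.3 371.8] 22.9 62.36003227408728
[445. 148.] 1590 [531.3 373.7] [532.  373.7] 22.8 62.163533612146175
[298. 179.] 1531 [449.7 249.5] [450.2 248.9] 22.7 65.25496224442558
[232. 226.] 1416 [435.1 165.4] [434.9 163.9] 23.1 65.06673573164034
[351. 237.] 1359 [531.1 245. ] [532.1 244.5] 22.7 65.0818933441504
[292. 280.] 1234 [521.8 165.4] [522.9 164.3] 22.9 64.94871210885427
[393. 306.] 1168 [623.2 221.6] [625.2 220.9] 23.1 64.83520117914264
[504. 324.] 1029 [734.6 296.9] [737.  296.9] 23.2 61.933123680991976
[321. 345.] 1023 [602.3 129.3] [603.7 127.5] 22.7 64.41129117648308
```

View pics/w1.png

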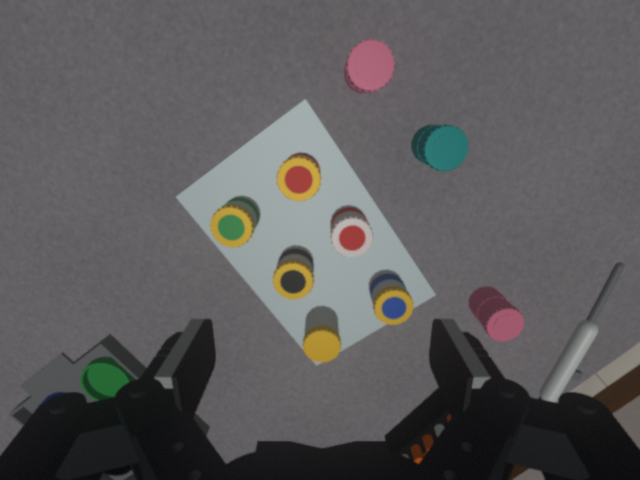

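The wrist view confirms the layout. Red is at (298,179), green (232,226), black (292,280), blue (393,306), white (351,237) and plain (321,345). The tray is at lower left. I'll grasp red first.

Call:
play_rows(steps=[{"twist":[0,0,0],"slide":[0.22,-0.23,1],"fingers":-1},{"twist":[0,0,0],"slide":[0.22,-0.23,1],"fingers":-1},{"twist":[0,0,0],"slide":[0.22,-0.23,1],"fingers":-1},{"twist":[0,0,0],"slide":[0.22,-0.23,1],"fingers":-1}], force=30)

```text
clock: 3.12
tcp_pos: [442.3, 247.9, 195.6]
tcp_rot: [-179.3, -0.3, 135.1]
ft_force: [-0.5, -1.1, -0.5]
width: 0.999
grip_force: 0.0
```

Call:
play_rows(steps=[{"twist":[0,0,0],"slide":[0,0,1],"fingers":-1},{"twist":[0,0,0],"slide":[0,0,1],"fingers":-1},{"twist":[0,0,0],"slide":[0,0,1],"fingers":-1},{"twist":[0,0,0],"slide":[0,0,1],"fingers":-1}])

```text
clock: 3.45
tcp_pos: [446.4, 248.7, 98.5]
tcp_rot: [-179.7, -0.1, 135.0]
ft_force: [-0.6, -0.2, 0.0]
width: 1.0
grip_force: 0.0
```

```bash
python3 - <<'E'
from h import *
st=env.observe();print(st["tcp_pos"],st["tcp_rot"],st["clock"],st["q"])
p=imaging.get_image("wrist");cv2.imwrite("pics/w2.png",p["color"])
E
```

```text
[446.35482059 248.673724    98.48376517] [-1.79673280e+02 -1.37246834e-01  1.35029737e+02] 3.45 [ 2.20075412e+01  1.92920624e+01 -1.92855187e+01  5.17767922e+01
 -1.46213174e-03  6.69774178e+01]
```

View pics/w2.png

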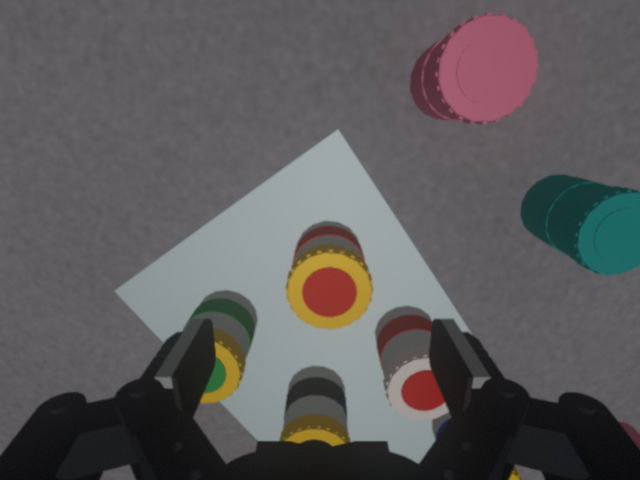

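The red cap at (329,290) is centred between the fingers, and green and white are clear of them. I'll descend in two steps and close.

Call:
play_rows(steps=[{"twist":[0,0,0],"slide":[0,0,0.4],"fingers":-1},{"twist":[0,0,0],"slide":[0,0,0.77],"fingers":-1},{"twist":[0,0,0],"slide":[0,0,0.77],"fingers":-1},{"twist":[0,0,0],"slide":[0,0,0.77],"fingers":-1}])

```text
clock: 3.83
tcp_pos: [448.8, 249.5, 25.4]
tcp_rot: [-179.9, -0.0, 135.0]
ft_force: [0.8, 0.3, 0.4]
width: 0.999
grip_force: 0.0
```

Call:
play_rows(steps=[{"twist":[0,0,0],"slide":[0,0,0],"fingers":1},{"twist":[0,0,0],"slide":[0,0,0],"fingers":1},{"twist":[0,0,0],"slide":[0,0,0],"fingers":1},{"twist":[0,0,0],"slide":[0,0,0],"fingers":1},{"twist":[0,0,0],"slide":[0,0,0],"fingers":1}])

```text
clock: 4.25
tcp_pos: [450.6, 250.1, 26.6]
tcp_rot: [179.8, 0.1, 135.0]
ft_force: [-0.1, -0.6, 7.7]
width: 0.51
grip_force: 29.3
```

Call:
play_rows(steps=[{"twist":[0,0,0],"slide":[0,0,0],"fingers":1},{"twist":[0,0,0],"slide":[0,0,0],"fingers":1},{"twist":[0,0,0],"slide":[0,0,0],"fingers":1},{"twist":[0,0,0],"slide":[0,0,0],"fingers":1},{"twist":[0,0,0],"slide":[0,0,0],"fingers":1}])

```text
clock: 4.67
tcp_pos: [450.6, 250.2, 26.6]
tcp_rot: [179.8, 0.1, 135.0]
ft_force: [-0.8, -1.1, 8.3]
width: 0.502
grip_force: 29.3
```

Call:
play_rows(steps=[{"twist":[0,0,0],"slide":[0,0,-0.3],"fingers":1},{"twist":[0,0,0],"slide":[0,0,-0.6],"fingers":1},{"twist":[0,0,0],"slide":[0,0,-1],"fingers":1},{"twist":[0,0,0],"slide":[0,0,-1],"fingers":1}])

```text
clock: 5.0
tcp_pos: [453.3, 251.3, 132.3]
tcp_rot: [179.3, 0.3, 135.0]
ft_force: [1.1, 1.1, -0.1]
width: 0.506
grip_force: 31.0
```

Call:
play_rows(steps=[{"twist":[0,0,0],"slide":[-0.3,-0.2,-0.1],"fingers":1},{"twist":[0,0,0],"slide":[-0.6,-0.4,-0.2],"fingers":1},{"twist":[0,0,0],"slide":[-0.88,-0.57,-0.3],"fingers":1},{"twist":[0,0,0],"slide":[-0.88,-0.57,-0.3],"fingers":1}])

```text
clock: 5.33
tcp_pos: [473.5, 142.7, 157.1]
tcp_rot: [179.8, 0.3, 134.7]
ft_force: [0.3, 0.6, 0.2]
width: 0.504
grip_force: 31.0
```

Call:
play_rows(steps=[{"twist":[0,0,0],"slide":[-0.3,-0.2,-0.1],"fingers":1},{"twist":[0,0,0],"slide":[-0.6,-0.4,-0.2],"fingers":1},{"twist":[0,0,0],"slide":[-0.88,-0.57,-0.3],"fingers":1},{"twist":[0,0,0],"slide":[-0.88,-0.57,-0.3],"fingers":1}])

```text
clock: 5.67
tcp_pos: [495.5, 39.8, 186.9]
tcp_rot: [179.9, 0.4, 134.7]
ft_force: [1.3, 0.2, -0.8]
width: 0.504
grip_force: 31.0
```

Call:
play_rows(steps=[{"twist":[0,0,0],"slide":[-0.3,-0.2,-0.1],"fingers":1},{"twist":[0,0,0],"slide":[-0.6,-0.4,-0.2],"fingers":1},{"twist":[0,0,0],"slide":[-0.88,-0.57,-0.3],"fingers":1},{"twist":[0,0,0],"slide":[-0.88,-0.57,-0.3],"fingers":1}])

```text
clock: 6.0
tcp_pos: [517.3, -63.0, 216.6]
tcp_rot: [179.9, 0.4, 134.7]
ft_force: [0.6, 0.5, -0.4]
width: 0.5
grip_force: 31.0
```

Call:
play_rows(steps=[{"twist":[0,0,0],"slide":[-0.3,-0.2,-0.1],"fingers":1},{"twist":[0,0,0],"slide":[-0.6,-0.4,-0.2],"fingers":1},{"twist":[0,0,0],"slide":[-0.88,-0.57,-0.3],"fingers":1},{"twist":[0,0,0],"slide":[-0.88,-0.57,-0.3],"fingers":1}])

```text
clock: 6.33
tcp_pos: [538.7, -165.6, 246.1]
tcp_rot: [180.0, 0.4, 134.7]
ft_force: [0.7, -0.6, -0.3]
width: 0.498
grip_force: 31.0
```

Call:
play_rows(steps=[{"twist":[0,0,0],"slide":[-0.3,-0.2,-0.1],"fingers":1},{"twist":[0,0,0],"slide":[-0.6,-0.4,-0.2],"fingers":1},{"twist":[0,0,0],"slide":[-0.88,-0.57,-0.3],"fingers":1},{"twist":[0,0,0],"slide":[-0.88,-0.57,-0.3],"fingers":1},{"twist":[0,0,0],"slide":[-0.88,-0.57,-0.3],"fingers":1}])

```text
clock: 6.75
tcp_pos: [558.9, -263.9, 274.2]
tcp_rot: [179.9, 0.0, 134.9]
ft_force: [-0.6, 0.6, -1.0]
width: 0.507
grip_force: 31.0
```

```bash
python3 - <<'E'
from h import *
st=env.observe();print(st["tcp_pos"],st["tcp_rot"],st["clock"],st["width"])
p=imaging.get_image("wrist");cv2.imwrite("pics/w3.png",p["color"])
C=cloud(p,st);hsv=cv2.cvtColor(p["color"],cv2.COLOR_BGR2HSV)
for m in names[6:]:
    for d in place_of(p,m)[:2]:
        u,v=np.round(d["pixel"]).astype(int)
        print(m,round(d["conf"],2),(u,v),np.round(at_z(p,*d["pixel"],7,st)[:2],1),C[v,u].round(1))
E
```

```text
[ 558.93330202 -263.88198779  274.19080862] [1.79946979e+02 3.41806753e-02 1.34887590e+02] 6.75 0.5067820308061173
red_holder 0.64 (np.int64(388), np.int64(123)) [ 554.  -163.2] [ 554.  -162.6    6.9]
blue_holder 0.91 (np.int64(256), np.int64(104)) [ 444.8 -245. ] [ 445.2 -244.8    6.7]
green_holder 0.55 (np.int64(333), np.int64(40)) [ 458.9 -149. ] [ 458.9 -148.5    7.6]
black_holder 0.71 (np.int64(316), np.int64(180)) [ 543.3 -257.2] [ 542.7 -256.8    7.8]
```

View pics/w3.png

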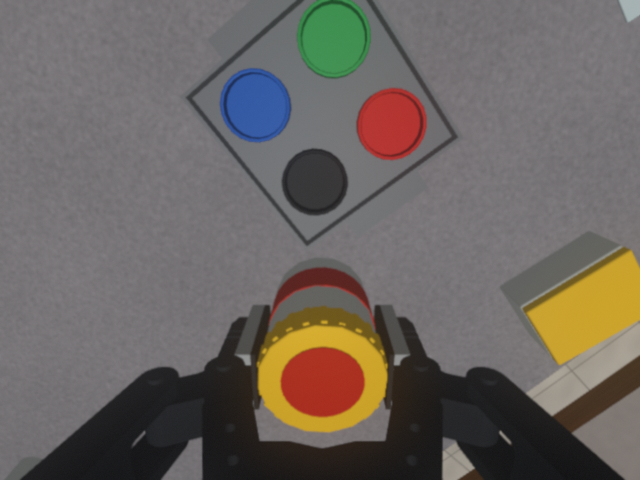

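The wrist view shows the four holders: green (333,38), blue (256,105), red (391,123) and black (315,181). The red pot is upright between the pads. I'll refine the holder centres from their walls.

```bash
python3 - <<'E'
from h import *
from scipy.optimize import least_squares
st=env.observe();print(st["tcp_pos"],st["tcp_rot"])
p=imaging.get_image("wrist");C=cloud(p,st)
G={"red":(554,-163),"blue":(445,-245),"green":(459,-149),"black":(543,-257)}
for k,g in G.items():
    d=np.hypot(*(C[...,:2]-g).transpose(2,0,1))
    P=C[(d<42)&(C[...,2]>16)&(C[...,2]<24)&(p["range_z"]>0)]
    f=least_squares(lambda a:np.hypot(P[:,0]-a[0],P[:,1]-a[1])-33,g,loss="soft_l1")
    r=np.hypot(P[:,0]-f.x[0],P[:,1]-f.x[1])
    F=C[(d<20)]
    # blob of the interior by pixel ellipse: floor centroid
    print(k,len(P),f.x.round(1),r.mean().round(1),r.std().round(1),P[:,2].mean().round(1),"floor z",np.median(F[:,2]).round(1))
E
```

```text
[ 557.95563865 -261.50555326  274.08923968] [ 1.79993566e+02 -6.34190571e-02  1.35092315e+02]
red 869 [ 555.9 -162.5] 32.8 1.2 18.9 floor z 7.1
blue 928 [ 447.2 -245.7] 32.7 1.2 18.9 floor z 7.2
green 1056 [ 458.9 -148.2] 32.6 1.2 19.0 floor z 7.2
black 760 [ 542.2 -259.1] 32.7 1.2 18.9 floor z 313.1
```

Call:
play_rows(steps=[{"twist":[0,0,0],"slide":[0.18,0.17,0.25],"fingers":1},{"twist":[0,0,0],"slide":[0.36,0.35,0.5],"fingers":1},{"twist":[0,0,0],"slide":[0.54,0.52,0.75],"fingers":1},{"twist":[0,0,0],"slide":[0.71,0.69,1],"fingers":1},{"twist":[0,0,0],"slide":[0.71,0.69,1],"fingers":1}])

```text
clock: 7.47
tcp_pos: [551.3, -157.3, 168.1]
tcp_rot: [-179.8, -0.8, 135.3]
ft_force: [-1.0, 1.1, -1.8]
width: 0.507
grip_force: 31.0
```

Call:
play_rows(steps=[{"twist":[0,0,0],"slide":[0,0,0.4],"fingers":1},{"twist":[0,0,0],"slide":[0,0,0.8],"fingers":1},{"twist":[0,0,0],"slide":[0,0,1],"fingers":1},{"twist":[0,0,0],"slide":[0,0,1],"fingers":1},{"twist":[0,0,0],"slide":[0,0,1],"fingers":1}])

```text
clock: 7.88
tcp_pos: [555.8, -163.6, 73.9]
tcp_rot: [-179.9, -0.1, 135.0]
ft_force: [-0.2, 0.3, -0.0]
width: 0.505
grip_force: 31.0
```

Call:
play_rows(steps=[{"twist":[0,0,0],"slide":[0,0,0.2],"fingers":1},{"twist":[0,0,0],"slide":[0,0,0.33],"fingers":1},{"twist":[0,0,0],"slide":[0,0,0.4],"fingers":1},{"twist":[0,0,0],"slide":[0,0,0.43],"fingers":1},{"twist":[0,0,0],"slide":[0,0,0.43],"fingers":1}])

```text
clock: 8.3
tcp_pos: [557.6, -164.6, 32.4]
tcp_rot: [180.0, 0.1, 135.0]
ft_force: [-0.4, -0.4, 0.3]
width: 0.503
grip_force: 31.0
```

Call:
play_rows(steps=[{"twist":[0,0,0],"slide":[-0.02,0,0.01],"fingers":1},{"twist":[0,0,0],"slide":[-0.02,0,0.01],"fingers":0},{"twist":[0,0,0],"slide":[-0.02,0,0.01],"fingers":-0.2},{"twist":[0,0,0],"slide":[-0.02,0,0.01],"fingers":-0.5},{"twist":[0,0,0],"slide":[-0.02,0,0.01],"fingers":-0.5}])

```text
clock: 8.72
tcp_pos: [558.5, -165.8, 30.8]
tcp_rot: [180.0, 0.0, 135.0]
ft_force: [-0.8, -0.7, 0.2]
width: 0.752
grip_force: 0.0
```

Call:
play_rows(steps=[{"twist":[0,0,0],"slide":[0,0,0],"fingers":-0.5},{"twist":[0,0,0],"slide":[0,0,-0.2],"fingers":-0.5},{"twist":[0,0,0],"slide":[0,0,-0.6],"fingers":-0.5},{"twist":[0,0,0],"slide":[0,0,-1],"fingers":-0.5},{"twist":[0,0,0],"slide":[0,0,-1],"fingers":-0.5}])

```text
clock: 9.13
tcp_pos: [562.9, -167.6, 138.5]
tcp_rot: [179.7, 0.7, 135.0]
ft_force: [1.4, -0.8, 1.1]
width: 0.749
grip_force: 0.0
```

```bash
cat > chk.py <<'E'
from h import *
import sys
p=imaging.get_image("scene");C=cloud(p)
cv2.imwrite(f"pics/{sys.argv[1]}.png",cv2.resize(p["color"][140:340,200:500],None,fx=2.5,fy=2.5))
G={"red":(555.9,-162.5),"blue":(447.2,-245.7),"green":(458.9,-148.2),"black":(542.2,-259.1),"Pgreen":(435,165.4),"Pblack":(521.8,165.4),"Pblue":(624,221.5),"Pwhite":(531,245),"Pplain":(603,129)}
for k,g in G.items():
    m=(np.hypot(*(C[...,:2]-g).transpose(2,0,1))<35)&(C[...,2]>58)&(C[...,2]<85)&(p["range_z"]>0)
    if m.sum()>20: print(k,m.sum(),(C[m].mean(0)[:2]-g).round(1),np.median(C[m][:,2]).round(1))
print(env.observe()["tcp_pos"].round(1),env.observe()["clock"])
E
python3 chk.py s1
```

```text
red 235 [ 5.7 -0.8] 69.5
Pgreen 263 [ 2.7 -0.5] 65.8
Pblack 301 [3.  0.9] 65.8
Pblue 356 [3.3 1.2] 65.8
Pwhite 319 [4.3 0.4] 65.9
Pplain 314 [2.7 0.5] 65.8
[ 561.9 -167.2  135.5] 9.1833
```

View pics/s1.png

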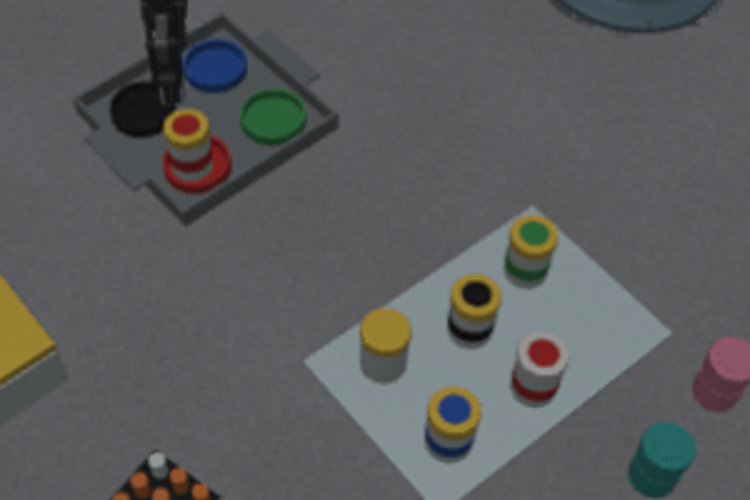

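Red stands seated in its holder (crop 188,135). The others haven't moved. Next is green.

Call:
play_rows(steps=[{"twist":[0,0,0],"slide":[0.4,0.18,0],"fingers":-1},{"twist":[0,0,0],"slide":[0.81,0.36,0],"fingers":-1},{"twist":[0,0,0],"slide":[0.81,0.36,0],"fingers":-1}])

```text
clock: 9.43
tcp_pos: [522.0, -77.8, 128.7]
tcp_rot: [-179.9, -0.4, 135.2]
ft_force: [-1.4, -0.7, -0.1]
width: 1.001
grip_force: 0.0
```

Call:
play_rows(steps=[{"twist":[0,0,0],"slide":[0.4,0.18,0],"fingers":-1},{"twist":[0,0,0],"slide":[0.81,0.36,0],"fingers":-1},{"twist":[0,0,0],"slide":[0.81,0.36,0],"fingers":-1}])

```text
clock: 9.68
tcp_pos: [490.2, 4.6, 128.9]
tcp_rot: [-179.9, -0.4, 135.3]
ft_force: [-0.5, 0.5, 0.2]
width: 0.998
grip_force: 0.0
```

Call:
play_rows(steps=[{"twist":[0,0,0],"slide":[0.4,0.18,0],"fingers":-1},{"twist":[0,0,0],"slide":[0.81,0.36,0],"fingers":-1},{"twist":[0,0,0],"slide":[0.81,0.36,0],"fingers":-1}])

```text
clock: 9.93
tcp_pos: [459.0, 86.7, 129.2]
tcp_rot: [-179.9, -0.3, 135.3]
ft_force: [-0.9, 0.2, 0.3]
width: 0.999
grip_force: 0.0
```

Call:
play_rows(steps=[{"twist":[0,0,0],"slide":[0.4,0.18,0],"fingers":-1},{"twist":[0,0,0],"slide":[0.81,0.38,0],"fingers":-1},{"twist":[0,0,0],"slide":[0.81,0.38,0],"fingers":-1},{"twist":[0,0,0],"slide":[0.81,0.38,0],"fingers":-1},{"twist":[0,0,0],"slide":[0.81,0.38,0],"fingers":-1}])

```text
clock: 10.35
tcp_pos: [432.3, 166.3, 129.9]
tcp_rot: [-179.9, 0.0, 135.1]
ft_force: [1.5, -0.4, -0.2]
width: 1.003
grip_force: 0.0
```

Call:
play_rows(steps=[{"twist":[0,0,0],"slide":[0,0,0],"fingers":-1},{"twist":[0,0,0],"slide":[0,0,0],"fingers":-1},{"twist":[0,0,0],"slide":[0,0,0],"fingers":-1}])

```text
clock: 10.6
tcp_pos: [433.0, 165.5, 130.2]
tcp_rot: [-180.0, 0.0, 134.9]
ft_force: [-0.1, -1.0, -0.1]
width: 0.998
grip_force: 0.0
```

Call:
play_rows(steps=[{"twist":[0,0,0],"slide":[-0.01,0.01,0.3],"fingers":-1},{"twist":[0,0,0],"slide":[-0.01,0.01,0.55],"fingers":-1},{"twist":[0,0,0],"slide":[-0.01,0.01,0.85],"fingers":-1},{"twist":[0,0,0],"slide":[-0.01,0.01,1],"fingers":-1},{"twist":[0,0,0],"slide":[-0.01,0.01,1],"fingers":-1}])

```text
clock: 11.02
tcp_pos: [430.9, 165.0, 27.1]
tcp_rot: [-179.7, -0.2, 134.9]
ft_force: [-0.3, -0.3, 0.2]
width: 0.999
grip_force: 0.0
```

Call:
play_rows(steps=[{"twist":[0,0,0],"slide":[0,0,0.04],"fingers":1},{"twist":[0,0,0],"slide":[0,0,0.04],"fingers":1},{"twist":[0,0,0],"slide":[0,0,0.04],"fingers":1},{"twist":[0,0,0],"slide":[0,0,0.04],"fingers":1},{"twist":[0,0,0],"slide":[0,0,0.04],"fingers":1}])

```text
clock: 11.43
tcp_pos: [435.1, 166.8, 27.6]
tcp_rot: [179.9, 0.1, 135.0]
ft_force: [-0.8, -0.5, 5.7]
width: 0.505
grip_force: 30.2
```

Call:
play_rows(steps=[{"twist":[0,0,0],"slide":[0,0,0],"fingers":1},{"twist":[0,0,0],"slide":[0,0,0],"fingers":1},{"twist":[0,0,0],"slide":[0,0,0],"fingers":1},{"twist":[0,0,0],"slide":[0,0,0],"fingers":1}])

```text
clock: 11.77
tcp_pos: [435.1, 166.8, 27.6]
tcp_rot: [179.9, 0.1, 135.0]
ft_force: [-1.1, -0.9, 5.8]
width: 0.507
grip_force: 30.4
```

Call:
play_rows(steps=[{"twist":[0,0,0],"slide":[0,0,-0.3],"fingers":1},{"twist":[0,0,0],"slide":[0,0,-0.6],"fingers":1},{"twist":[0,0,0],"slide":[0,0,-0.9],"fingers":1},{"twist":[0,0,0],"slide":[0,0,-1],"fingers":1},{"twist":[0,0,0],"slide":[0,0,-1],"fingers":1}])

```text
clock: 12.18
tcp_pos: [436.4, 167.4, 129.6]
tcp_rot: [179.7, 0.2, 135.0]
ft_force: [0.3, -0.8, -1.7]
width: 0.503
grip_force: 31.2
```

Call:
play_rows(steps=[{"twist":[0,0,0],"slide":[-0.3,-0.26,0],"fingers":1},{"twist":[0,0,0],"slide":[-0.6,-0.52,0],"fingers":1},{"twist":[0,0,0],"slide":[-0.6,-0.52,0],"fingers":1}])

```text
clock: 12.43
tcp_pos: [439.1, 82.4, 125.3]
tcp_rot: [-179.8, 0.1, 134.6]
ft_force: [-0.4, 0.6, -1.4]
width: 0.503
grip_force: 31.3
```

Call:
play_rows(steps=[{"twist":[0,0,0],"slide":[-0.3,-0.26,0],"fingers":1},{"twist":[0,0,0],"slide":[-0.6,-0.52,0],"fingers":1},{"twist":[0,0,0],"slide":[-0.6,-0.52,0],"fingers":1}])

```text
clock: 12.68
tcp_pos: [445.3, 2.9, 125.3]
tcp_rot: [-179.8, 0.1, 134.6]
ft_force: [0.4, -0.2, -0.7]
width: 0.503
grip_force: 31.3
```

Call:
play_rows(steps=[{"twist":[0,0,0],"slide":[-0.3,-0.26,0],"fingers":1},{"twist":[0,0,0],"slide":[-0.6,-0.52,0],"fingers":1},{"twist":[0,0,0],"slide":[-0.6,-0.52,0],"fingers":1}])

```text
clock: 12.93
tcp_pos: [451.4, -76.4, 125.5]
tcp_rot: [-179.9, 0.2, 134.6]
ft_force: [0.5, 0.7, -1.1]
width: 0.501
grip_force: 31.4
```

Call:
play_rows(steps=[{"twist":[0,0,0],"slide":[-0.3,-0.26,0],"fingers":1},{"twist":[0,0,0],"slide":[-0.6,-0.5,0],"fingers":1},{"twist":[0,0,0],"slide":[-0.6,-0.5,0],"fingers":1},{"twist":[0,0,0],"slide":[-0.6,-0.5,0],"fingers":1}])

```text
clock: 13.27
tcp_pos: [457.6, -149.8, 125.2]
tcp_rot: [180.0, -0.1, 134.8]
ft_force: [-1.0, 0.7, -1.4]
width: 0.508
grip_force: 31.4
```

Call:
play_rows(steps=[{"twist":[0,0,0],"slide":[0,0,0.2],"fingers":1},{"twist":[0,0,0],"slide":[0,0,0.4],"fingers":1},{"twist":[0,0,0],"slide":[0,0,0.5],"fingers":1},{"twist":[0,0,0],"slide":[0,0,0.5],"fingers":1},{"twist":[0,0,0],"slide":[0,0,0.5],"fingers":1}])

```text
clock: 13.68
tcp_pos: [456.5, -147.0, 75.3]
tcp_rot: [-180.0, -0.2, 135.1]
ft_force: [-0.4, -0.3, -0.7]
width: 0.511
grip_force: 31.5
```

Call:
play_rows(steps=[{"twist":[0,0,0],"slide":[-0.01,0,0.2],"fingers":1},{"twist":[0,0,0],"slide":[-0.01,0,0.33],"fingers":1},{"twist":[0,0,0],"slide":[-0.01,0,0.4],"fingers":1},{"twist":[0,0,0],"slide":[-0.01,0,0.43],"fingers":1},{"twist":[0,0,0],"slide":[-0.01,0,0.43],"fingers":1}])

```text
clock: 14.1
tcp_pos: [458.4, -149.0, 33.3]
tcp_rot: [-180.0, -0.0, 135.0]
ft_force: [-0.4, -0.4, -0.5]
width: 0.503
grip_force: 31.5
```

Call:
play_rows(steps=[{"twist":[0,0,0],"slide":[0,0,0],"fingers":1},{"twist":[0,0,0],"slide":[0,0,0],"fingers":0},{"twist":[0,0,0],"slide":[0,0,0],"fingers":-0.2},{"twist":[0,0,0],"slide":[0,0,0],"fingers":-0.5},{"twist":[0,0,0],"slide":[0,0,0],"fingers":-0.5}])

```text
clock: 14.52
tcp_pos: [459.0, -149.7, 33.8]
tcp_rot: [180.0, 0.1, 135.0]
ft_force: [0.3, -0.1, 0.2]
width: 0.754
grip_force: 0.0
```

Call:
play_rows(steps=[{"twist":[0,0,0],"slide":[0,0,0],"fingers":-0.5},{"twist":[0,0,0],"slide":[0,0,-0.2],"fingers":-0.5},{"twist":[0,0,0],"slide":[0,0,-0.6],"fingers":-0.5},{"twist":[0,0,0],"slide":[0,0,-1],"fingers":-0.5},{"twist":[0,0,0],"slide":[0,0,-1],"fingers":-0.5}])

```text
clock: 14.93
tcp_pos: [462.9, -151.5, 140.5]
tcp_rot: [179.8, 0.6, 135.0]
ft_force: [1.0, -0.3, 1.1]
width: 0.75
grip_force: 0.0
```

```bash
python3 chk.py s2
```

```text
red 237 [ 5.7 -0.8] 69.3
green 211 [ 4.  -0.3] 68.6
Pblack 296 [2.9 0.7] 66.0
Pblue 354 [3.2 1.1] 65.9
Pwhite 318 [4.3 0.3] 65.9
Pplain 313 [2.7 0.4] 65.8
[ 462.  -151.1  137.7] 14.9833
```

Green is seated. Next is black.

Call:
play_rows(steps=[{"twist":[0,0,0],"slide":[0.22,0.33,0],"fingers":-1},{"twist":[0,0,0],"slide":[0.45,0.67,0],"fingers":-1},{"twist":[0,0,0],"slide":[0.45,0.67,0],"fingers":-1}])

```text
clock: 15.23
tcp_pos: [473.7, -64.6, 132.4]
tcp_rot: [179.9, -0.2, 135.4]
ft_force: [-0.3, -0.2, -0.9]
width: 1.002
grip_force: 0.0
```

Call:
play_rows(steps=[{"twist":[0,0,0],"slide":[0.22,0.33,0],"fingers":-1},{"twist":[0,0,0],"slide":[0.45,0.67,0],"fingers":-1},{"twist":[0,0,0],"slide":[0.45,0.67,0],"fingers":-1}])

```text
clock: 15.48
tcp_pos: [489.5, 14.7, 132.3]
tcp_rot: [179.9, -0.2, 135.4]
ft_force: [-0.3, -0.1, 0.4]
width: 0.999
grip_force: 0.0
```

Call:
play_rows(steps=[{"twist":[0,0,0],"slide":[0.22,0.33,0],"fingers":-1},{"twist":[0,0,0],"slide":[0.45,0.67,0],"fingers":-1},{"twist":[0,0,0],"slide":[0.45,0.67,0],"fingers":-1}])

```text
clock: 15.73
tcp_pos: [505.5, 93.5, 132.5]
tcp_rot: [179.9, -0.1, 135.4]
ft_force: [0.5, 0.6, 0.2]
width: 1.002
grip_force: 0.0
```

Call:
play_rows(steps=[{"twist":[0,0,0],"slide":[0.22,0.33,0],"fingers":-1},{"twist":[0,0,0],"slide":[0.45,0.66,0],"fingers":-1},{"twist":[0,0,0],"slide":[0.45,0.66,0],"fingers":-1},{"twist":[0,0,0],"slide":[0.45,0.66,0],"fingers":-1},{"twist":[0,0,0],"slide":[0.45,0.66,0],"fingers":-1}])

```text
clock: 16.15
tcp_pos: [519.3, 165.8, 132.4]
tcp_rot: [-179.9, -0.0, 135.0]
ft_force: [1.0, 0.1, -0.2]
width: 1.0
grip_force: 0.0
```

Call:
play_rows(steps=[{"twist":[0,0,0],"slide":[0,0,0],"fingers":-1},{"twist":[0,0,0],"slide":[0,0,0],"fingers":-1},{"twist":[0,0,0],"slide":[0,0,0],"fingers":-1},{"twist":[0,0,0],"slide":[0,0,0],"fingers":-1}])

```text
clock: 16.48
tcp_pos: [520.0, 165.7, 133.4]
tcp_rot: [-180.0, -0.0, 134.9]
ft_force: [0.6, -0.1, 0.4]
width: 0.999
grip_force: 0.0
```

Call:
play_rows(steps=[{"twist":[0,0,0],"slide":[-0.02,0.01,0.3],"fingers":-1},{"twist":[0,0,0],"slide":[-0.02,0.01,0.55],"fingers":-1},{"twist":[0,0,0],"slide":[-0.02,0.01,0.85],"fingers":-1},{"twist":[0,0,0],"slide":[-0.02,0.01,1],"fingers":-1},{"twist":[0,0,0],"slide":[-0.02,0.01,1],"fingers":-1}])

```text
clock: 16.9
tcp_pos: [518.7, 164.8, 29.7]
tcp_rot: [-179.7, -0.2, 135.0]
ft_force: [0.2, -0.3, -0.1]
width: 0.998
grip_force: 0.0
```

Call:
play_rows(steps=[{"twist":[0,0,0],"slide":[0,0,0.07],"fingers":-1},{"twist":[0,0,0],"slide":[0,0,0.07],"fingers":1},{"twist":[0,0,0],"slide":[0,0,0.07],"fingers":1},{"twist":[0,0,0],"slide":[0,0,0.07],"fingers":1},{"twist":[0,0,0],"slide":[0,0,0.07],"fingers":1}])

```text
clock: 17.32
tcp_pos: [523.3, 166.1, 27.7]
tcp_rot: [179.9, 0.1, 135.0]
ft_force: [-1.4, -0.6, 4.2]
width: 0.503
grip_force: 29.9
```

Call:
play_rows(steps=[{"twist":[0,0,0],"slide":[0,0,0],"fingers":1},{"twist":[0,0,0],"slide":[0,0,0],"fingers":1},{"twist":[0,0,0],"slide":[0,0,0],"fingers":1},{"twist":[0,0,0],"slide":[0,0,0],"fingers":1},{"twist":[0,0,0],"slide":[0,0,0],"fingers":1}])

```text
clock: 17.73
tcp_pos: [523.3, 166.1, 27.6]
tcp_rot: [179.9, 0.1, 135.0]
ft_force: [-0.5, -0.3, 6.3]
width: 0.51
grip_force: 30.1
```

Call:
play_rows(steps=[{"twist":[0,0,0],"slide":[0,0,-0.3],"fingers":1},{"twist":[0,0,0],"slide":[0,0,-0.6],"fingers":1},{"twist":[0,0,0],"slide":[0,0,-0.9],"fingers":1},{"twist":[0,0,0],"slide":[0,0,-1],"fingers":1},{"twist":[0,0,0],"slide":[0,0,-1],"fingers":1}])

```text
clock: 18.15
tcp_pos: [524.8, 166.6, 129.6]
tcp_rot: [179.7, 0.2, 135.0]
ft_force: [0.1, 0.8, -0.9]
width: 0.507
grip_force: 30.9
```

Call:
play_rows(steps=[{"twist":[0,0,0],"slide":[-0.3,-0.28,0],"fingers":1},{"twist":[0,0,0],"slide":[-0.63,-0.57,0],"fingers":1},{"twist":[0,0,0],"slide":[-0.63,-0.57,0],"fingers":1}])

```text
clock: 18.4
tcp_pos: [525.7, 75.8, 124.5]
tcp_rot: [-179.8, 0.1, 134.7]
ft_force: [-0.1, 1.2, -0.1]
width: 0.499
grip_force: 31.0
```

Call:
play_rows(steps=[{"twist":[0,0,0],"slide":[-0.3,-0.28,0],"fingers":1},{"twist":[0,0,0],"slide":[-0.63,-0.57,0],"fingers":1},{"twist":[0,0,0],"slide":[-0.63,-0.57,0],"fingers":1}])

```text
clock: 18.65
tcp_pos: [530.3, -9.5, 124.5]
tcp_rot: [-179.8, 0.1, 134.6]
ft_force: [0.3, 0.0, -0.5]
width: 0.507
grip_force: 31.1
```

Call:
play_rows(steps=[{"twist":[0,0,0],"slide":[-0.3,-0.28,0],"fingers":1},{"twist":[0,0,0],"slide":[-0.63,-0.57,0],"fingers":1},{"twist":[0,0,0],"slide":[-0.63,-0.57,0],"fingers":1}])

```text
clock: 18.9
tcp_pos: [534.8, -94.5, 124.7]
tcp_rot: [-179.8, 0.1, 134.6]
ft_force: [0.6, 0.4, 0.3]
width: 0.503
grip_force: 31.1
```

Call:
play_rows(steps=[{"twist":[0,0,0],"slide":[-0.3,-0.28,0],"fingers":1},{"twist":[0,0,0],"slide":[-0.63,-0.58,0],"fingers":1},{"twist":[0,0,0],"slide":[-0.63,-0.58,0],"fingers":1}])

```text
clock: 19.15
tcp_pos: [538.4, -180.1, 124.7]
tcp_rot: [-179.8, 0.1, 134.6]
ft_force: [-0.0, 0.1, -0.1]
width: 0.503
grip_force: 31.1
```

Call:
play_rows(steps=[{"twist":[0,0,0],"slide":[-0.3,-0.28,0],"fingers":1},{"twist":[0,0,0],"slide":[-0.62,-0.58,0],"fingers":1},{"twist":[0,0,0],"slide":[-0.62,-0.58,0],"fingers":1},{"twist":[0,0,0],"slide":[-0.62,-0.58,0],"fingers":1},{"twist":[0,0,0],"slide":[-0.62,-0.58,0],"fingers":1}])

```text
clock: 19.57
tcp_pos: [540.4, -258.1, 124.7]
tcp_rot: [180.0, -0.2, 134.9]
ft_force: [-0.4, 0.9, -0.0]
width: 0.508
grip_force: 31.1
```

Call:
play_rows(steps=[{"twist":[0,0,0],"slide":[0,0,0.2],"fingers":1},{"twist":[0,0,0],"slide":[0,0,0.4],"fingers":1},{"twist":[0,0,0],"slide":[0,0,0.5],"fingers":1},{"twist":[0,0,0],"slide":[0,0,0.5],"fingers":1},{"twist":[0,0,0],"slide":[0,0,0.5],"fingers":1}])

```text
clock: 19.98
tcp_pos: [540.6, -257.4, 75.7]
tcp_rot: [-180.0, -0.1, 135.1]
ft_force: [-1.0, -0.4, -0.2]
width: 0.509
grip_force: 31.1
```

Call:
play_rows(steps=[{"twist":[0,0,0],"slide":[0,0.01,0.2],"fingers":1},{"twist":[0,0,0],"slide":[0,0.01,0.33],"fingers":1},{"twist":[0,0,0],"slide":[0,0.01,0.4],"fingers":1},{"twist":[0,0,0],"slide":[0,0.01,0.43],"fingers":1},{"twist":[0,0,0],"slide":[0,0.01,0.43],"fingers":1}])

```text
clock: 20.4
tcp_pos: [542.0, -258.1, 33.5]
tcp_rot: [180.0, -0.0, 135.0]
ft_force: [-0.4, -0.5, -0.8]
width: 0.504
grip_force: 31.1
```

Call:
play_rows(steps=[{"twist":[0,0,0],"slide":[0,0,0.01],"fingers":1},{"twist":[0,0,0],"slide":[0,0,0.01],"fingers":0},{"twist":[0,0,0],"slide":[0,0,0.01],"fingers":-0.2},{"twist":[0,0,0],"slide":[0,0,0.01],"fingers":-0.5},{"twist":[0,0,0],"slide":[0,0,0.01],"fingers":-0.5}])

```text
clock: 20.82
tcp_pos: [542.3, -258.6, 32.8]
tcp_rot: [180.0, 0.1, 135.0]
ft_force: [0.5, 0.9, -0.8]
width: 0.753
grip_force: 0.0
```

Call:
play_rows(steps=[{"twist":[0,0,0],"slide":[0,0,0],"fingers":-0.5},{"twist":[0,0,0],"slide":[0,0,-0.2],"fingers":-0.5},{"twist":[0,0,0],"slide":[0,0,-0.6],"fingers":-0.5},{"twist":[0,0,0],"slide":[0,0,-1],"fingers":-0.5},{"twist":[0,0,0],"slide":[0,0,-1],"fingers":-0.5}])

```text
clock: 21.23
tcp_pos: [546.3, -261.0, 140.8]
tcp_rot: [179.8, 0.7, 135.0]
ft_force: [1.3, -0.5, 0.9]
width: 0.75
grip_force: 0.0
```

```bash
python3 chk.py s3
```

```text
red 233 [ 5.6 -0.9] 69.5
green 212 [ 4.1 -0.5] 68.5
black 219 [3.8 2.8] 68.2
Pblue 358 [3.3 1.2] 65.6
Pwhite 326 [4.7 0.4] 65.9
Pplain 310 [2.6 0.4] 65.5
[ 545.5 -260.5  137.7] 21.2833
```

Black is seated. Last is blue.

Call:
play_rows(steps=[{"twist":[0,0,0],"slide":[0.28,0.4,0],"fingers":-1},{"twist":[0,0,0],"slide":[0.57,0.79,0],"fingers":-1},{"twist":[0,0,0],"slide":[0.57,0.79,0],"fingers":-1}])

```text
clock: 21.53
tcp_pos: [557.0, -157.7, 131.4]
tcp_rot: [179.9, -0.2, 135.2]
ft_force: [-0.7, 0.1, -0.0]
width: 0.996
grip_force: 0.0
```

Call:
play_rows(steps=[{"twist":[0,0,0],"slide":[0.28,0.4,0],"fingers":-1},{"twist":[0,0,0],"slide":[0.57,0.79,0],"fingers":-1},{"twist":[0,0,0],"slide":[0.57,0.79,0],"fingers":-1}])

```text
clock: 21.78
tcp_pos: [572.6, -61.3, 131.4]
tcp_rot: [180.0, -0.2, 135.2]
ft_force: [0.2, -0.9, 0.4]
width: 0.997
grip_force: 0.0
```

Call:
play_rows(steps=[{"twist":[0,0,0],"slide":[0.28,0.4,0],"fingers":-1},{"twist":[0,0,0],"slide":[0.57,0.79,0],"fingers":-1},{"twist":[0,0,0],"slide":[0.57,0.79,0],"fingers":-1}])

```text
clock: 22.03
tcp_pos: [588.4, 34.6, 131.5]
tcp_rot: [179.9, -0.1, 135.2]
ft_force: [-0.2, -1.4, -0.6]
width: 1.0
grip_force: 0.0
```

Call:
play_rows(steps=[{"twist":[0,0,0],"slide":[0.28,0.4,0],"fingers":-1},{"twist":[0,0,0],"slide":[0.57,0.79,0],"fingers":-1},{"twist":[0,0,0],"slide":[0.57,0.79,0],"fingers":-1}])

```text
clock: 22.28
tcp_pos: [604.2, 130.7, 131.5]
tcp_rot: [179.9, -0.1, 135.2]
ft_force: [0.8, 0.5, 0.4]
width: 1.003
grip_force: 0.0
```

Call:
play_rows(steps=[{"twist":[0,0,0],"slide":[0.28,0.4,0],"fingers":-1},{"twist":[0,0,0],"slide":[0.56,0.8,0],"fingers":-1},{"twist":[0,0,0],"slide":[0.56,0.8,0],"fingers":-1},{"twist":[0,0,0],"slide":[0.56,0.8,0],"fingers":-1},{"twist":[0,0,0],"slide":[0.56,0.8,0],"fingers":-1}])

```text
clock: 22.7
tcp_pos: [620.9, 222.4, 131.3]
tcp_rot: [-179.9, 0.0, 135.1]
ft_force: [-0.1, -0.7, -0.5]
width: 1.001
grip_force: 0.0
```

Call:
play_rows(steps=[{"twist":[0,0,0],"slide":[0,0,0],"fingers":-1},{"twist":[0,0,0],"slide":[0,0,0],"fingers":-1},{"twist":[0,0,0],"slide":[0,0,0],"fingers":-1},{"twist":[0,0,0],"slide":[0,0,0],"fingers":-1}])

```text
clock: 23.03
tcp_pos: [621.2, 221.2, 132.4]
tcp_rot: [-180.0, 0.0, 134.9]
ft_force: [1.0, 0.3, 0.2]
width: 0.998
grip_force: 0.0
```

Call:
play_rows(steps=[{"twist":[0,0,0],"slide":[-0.02,0.02,0.3],"fingers":-1},{"twist":[0,0,0],"slide":[-0.02,0.02,0.55],"fingers":-1},{"twist":[0,0,0],"slide":[-0.02,0.02,0.85],"fingers":-1},{"twist":[0,0,0],"slide":[-0.02,0.02,1],"fingers":-1},{"twist":[0,0,0],"slide":[-0.02,0.02,1],"fingers":-1}])

```text
clock: 23.45
tcp_pos: [620.4, 220.8, 27.8]
tcp_rot: [-179.6, -0.2, 134.9]
ft_force: [-1.1, 0.0, -0.7]
width: 1.0
grip_force: 0.0
```

Call:
play_rows(steps=[{"twist":[0,0,0],"slide":[0,0,0.06],"fingers":-1},{"twist":[0,0,0],"slide":[0,0,0.06],"fingers":1},{"twist":[0,0,0],"slide":[0,0,0.06],"fingers":1},{"twist":[0,0,0],"slide":[0,0,0.06],"fingers":1},{"twist":[0,0,0],"slide":[0,0,0.06],"fingers":1}])

```text
clock: 23.87
tcp_pos: [625.2, 222.7, 28.0]
tcp_rot: [179.9, 0.1, 135.0]
ft_force: [0.5, 0.8, 2.7]
width: 0.505
grip_force: 30.1
```

Call:
play_rows(steps=[{"twist":[0,0,0],"slide":[0,0,0],"fingers":1},{"twist":[0,0,0],"slide":[0,0,0],"fingers":1},{"twist":[0,0,0],"slide":[0,0,0],"fingers":1},{"twist":[0,0,0],"slide":[0,0,0],"fingers":1},{"twist":[0,0,0],"slide":[0,0,0],"fingers":1}])

```text
clock: 24.28
tcp_pos: [625.2, 222.7, 28.0]
tcp_rot: [179.9, 0.1, 135.0]
ft_force: [-1.2, -0.8, 6.4]
width: 0.504
grip_force: 30.3
```

Call:
play_rows(steps=[{"twist":[0,0,0],"slide":[0,0,-0.3],"fingers":1},{"twist":[0,0,0],"slide":[0,0,-0.6],"fingers":1},{"twist":[0,0,0],"slide":[0,0,-0.9],"fingers":1},{"twist":[0,0,0],"slide":[0,0,-1],"fingers":1},{"twist":[0,0,0],"slide":[0,0,-1],"fingers":1}])

```text
clock: 24.7
tcp_pos: [626.5, 223.3, 130.1]
tcp_rot: [179.6, 0.2, 135.0]
ft_force: [0.8, 0.4, -1.4]
width: 0.505
grip_force: 31.0
```

Call:
play_rows(steps=[{"twist":[0,0,0],"slide":[-0.17,-0.38,0],"fingers":1},{"twist":[0,0,0],"slide":[-0.34,-0.76,0],"fingers":1},{"twist":[0,0,0],"slide":[-0.34,-0.76,0],"fingers":1}])

```text
clock: 24.95
tcp_pos: [588.3, 138.8, 122.5]
tcp_rot: [-179.4, -0.2, 134.7]
ft_force: [-0.8, -0.7, -0.9]
width: 0.507
grip_force: 31.2
```

Call:
play_rows(steps=[{"twist":[0,0,0],"slide":[-0.17,-0.38,0],"fingers":1},{"twist":[0,0,0],"slide":[-0.34,-0.76,0],"fingers":1},{"twist":[0,0,0],"slide":[-0.34,-0.76,0],"fingers":1}])

```text
clock: 25.2
tcp_pos: [559.8, 61.4, 123.4]
tcp_rot: [-179.5, -0.2, 134.6]
ft_force: [-0.3, 0.6, -1.8]
width: 0.503
grip_force: 31.4
```

Call:
play_rows(steps=[{"twist":[0,0,0],"slide":[-0.17,-0.38,0],"fingers":1},{"twist":[0,0,0],"slide":[-0.34,-0.76,0],"fingers":1},{"twist":[0,0,0],"slide":[-0.34,-0.76,0],"fingers":1}])

```text
clock: 25.45
tcp_pos: [531.1, -16.0, 124.1]
tcp_rot: [-179.7, -0.1, 134.6]
ft_force: [0.3, -0.4, -0.8]
width: 0.503
grip_force: 31.5
```

Call:
play_rows(steps=[{"twist":[0,0,0],"slide":[-0.17,-0.38,0],"fingers":1},{"twist":[0,0,0],"slide":[-0.34,-0.76,0],"fingers":1},{"twist":[0,0,0],"slide":[-0.34,-0.76,0],"fingers":1}])

```text
clock: 25.7
tcp_pos: [502.0, -93.6, 124.5]
tcp_rot: [-179.7, -0.1, 134.6]
ft_force: [0.2, 0.8, -0.4]
width: 0.501
grip_force: 31.6
```

Call:
play_rows(steps=[{"twist":[0,0,0],"slide":[-0.17,-0.38,0],"fingers":1},{"twist":[0,0,0],"slide":[-0.34,-0.76,0],"fingers":1},{"twist":[0,0,0],"slide":[-0.34,-0.76,0],"fingers":1}])

```text
clock: 25.95
tcp_pos: [473.0, -171.5, 124.8]
tcp_rot: [-179.8, -0.0, 134.5]
ft_force: [-0.6, 0.2, -0.6]
width: 0.506
grip_force: 31.6
```

Call:
play_rows(steps=[{"twist":[0,0,0],"slide":[-0.17,-0.38,0],"fingers":1},{"twist":[0,0,0],"slide":[-0.35,-0.76,0],"fingers":1},{"twist":[0,0,0],"slide":[-0.35,-0.76,0],"fingers":1},{"twist":[0,0,0],"slide":[-0.35,-0.76,0],"fingers":1},{"twist":[0,0,0],"slide":[-0.35,-0.76,0],"fingers":1}])

```text
clock: 26.37
tcp_pos: [446.0, -244.0, 125.1]
tcp_rot: [180.0, -0.1, 134.9]
ft_force: [-0.1, -0.3, 0.1]
width: 0.508
grip_force: 31.7
```

Call:
play_rows(steps=[{"twist":[0,0,0],"slide":[0,0,0.2],"fingers":1},{"twist":[0,0,0],"slide":[0,0,0.4],"fingers":1},{"twist":[0,0,0],"slide":[0,0,0.5],"fingers":1},{"twist":[0,0,0],"slide":[0,0,0.5],"fingers":1},{"twist":[0,0,0],"slide":[0,0,0.5],"fingers":1}])

```text
clock: 26.78
tcp_pos: [446.1, -243.3, 75.7]
tcp_rot: [-180.0, -0.1, 135.1]
ft_force: [0.2, -0.3, -1.2]
width: 0.507
grip_force: 31.7
```

Call:
play_rows(steps=[{"twist":[0,0,0],"slide":[0,0,0.2],"fingers":1},{"twist":[0,0,0],"slide":[0,0,0.33],"fingers":1},{"twist":[0,0,0],"slide":[0,0,0.4],"fingers":1},{"twist":[0,0,0],"slide":[0,0,0.43],"fingers":1},{"twist":[0,0,0],"slide":[0,0,0.43],"fingers":1}])

```text
clock: 27.2
tcp_pos: [446.6, -244.7, 33.4]
tcp_rot: [180.0, -0.0, 135.0]
ft_force: [0.1, 0.5, -1.7]
width: 0.506
grip_force: 31.7
```

Call:
play_rows(steps=[{"twist":[0,0,0],"slide":[0,0,0.01],"fingers":1},{"twist":[0,0,0],"slide":[0,0,0.01],"fingers":0},{"twist":[0,0,0],"slide":[0,0,0.01],"fingers":-0.2},{"twist":[0,0,0],"slide":[0,0,0.01],"fingers":-0.5},{"twist":[0,0,0],"slide":[0,0,0.01],"fingers":-0.5}])

```text
clock: 27.62
tcp_pos: [446.9, -245.2, 32.8]
tcp_rot: [180.0, 0.1, 135.0]
ft_force: [-0.4, 0.7, 0.5]
width: 0.747
grip_force: 0.0
```

Call:
play_rows(steps=[{"twist":[0,0,0],"slide":[0,0,0],"fingers":-0.5},{"twist":[0,0,0],"slide":[0,0,-0.2],"fingers":-0.5},{"twist":[0,0,0],"slide":[0,0,-0.6],"fingers":-0.5},{"twist":[0,0,0],"slide":[0,0,-1],"fingers":-0.5},{"twist":[0,0,0],"slide":[0,0,-1],"fingers":-0.5}])

```text
clock: 28.03
tcp_pos: [450.5, -247.7, 139.8]
tcp_rot: [179.9, 0.7, 135.0]
ft_force: [0.5, -1.1, 0.2]
width: 0.753
grip_force: 0.0
```

Call:
play_rows(steps=[{"twist":[0,0,0],"slide":[-0.8,0.8,-0.8],"fingers":-0.5},{"twist":[0,0,0],"slide":[-0.8,0.8,-0.8],"fingers":-0.5},{"twist":[0,0,0],"slide":[-0.8,0.8,-0.8],"fingers":-0.5},{"twist":[0,0,0],"slide":[-0.8,0.8,-0.8],"fingers":-0.5},{"twist":[0,0,0],"slide":[-0.8,0.8,-0.8],"fingers":-0.5}])

```text
clock: 28.45
tcp_pos: [563.8, -245.6, 214.9]
tcp_rot: [179.9, 0.4, 135.1]
ft_force: [1.1, -0.5, -0.4]
width: 0.752
grip_force: 0.0
```

Call:
play_rows(steps=[{"twist":[0,0,0],"slide":[0,0,0],"fingers":-0.5},{"twist":[0,0,0],"slide":[0,0,0],"fingers":-0.5},{"twist":[0,0,0],"slide":[0,0,0],"fingers":-0.5}])

```text
clock: 28.7
tcp_pos: [557.8, -244.5, 211.0]
tcp_rot: [-179.9, -0.2, 135.0]
ft_force: [0.4, 0.3, 0.3]
width: 0.748
grip_force: 0.0
```

```bash
python3 chk.py s4; python3 - <<'E'
from h import *
st=env.observe();p=imaging.get_image("wrist");cv2.imwrite("pics/w4.png",p["color"]);C=cloud(p,st)
for k,g in {"red":(555.9,-162.5),"blue":(447.2,-245.7),"green":(458.9,-148.2),"black":(542.2,-259.1)}.items():
    m=(np.hypot(*(C[...,:2]-g).transpose(2,0,1))<35)&(C[...,2]>62)&(C[...,2]<78)&(p["range_z"]>0)
    if m.sum()>20: print("w",k,m.sum(),(C[m].mean(0)[:2]-g).round(1),np.median(C[m][:,2]).round(1))
E
```

```text
red 236 [ 5.6 -0.7] 69.4
blue 207 [3.9 2.9] 68.3
green 211 [ 3.9 -0.4] 68.6
black 217 [3.8 2.9] 68.6
Pwhite 323 [4.5 0.4] 66.0
Pplain 312 [2.8 0.2] 65.8
[ 557.9 -244.6  211.2] 28.75
w red 2934 [ 2.1 -5. ] 69.3
w blue 3120 [ 0.7 -0.5] 69.3
w green 3706 [ 1.  -4.1] 69.4
w black 2489 [-0.7 -0.5] 69.3
```

View pics/w4.png

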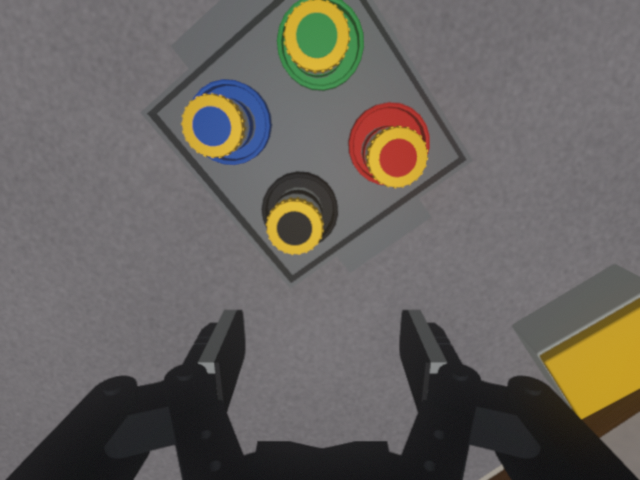

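View pics/s4.png

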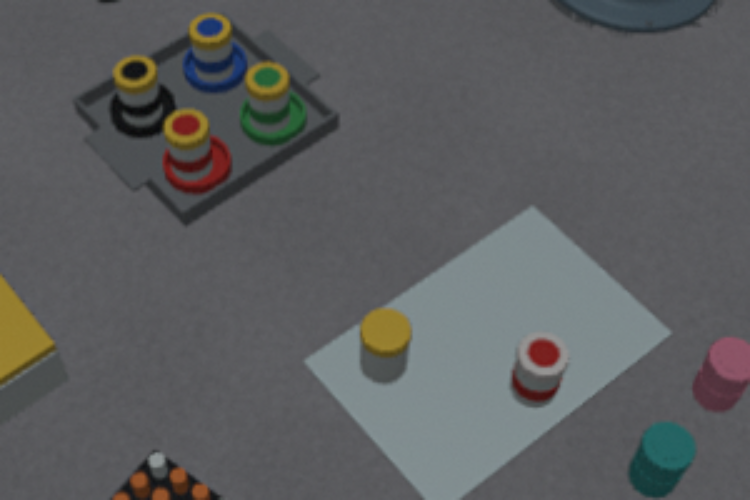

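All four caps sit at 69 mm height, so the pots are on the holder floors. They are within about 5 mm of the holder centres, and both look-alikes are untouched. I'm handing in.

```bash
python3 -c "
from workcell import env
print(env.finish_job())"
```

```text
the job is handed in; nothing more can be done
None
```

The job is handed in: all four stickered pots stand upright on the floors of their own holders, centred within about 5 mm, both look-alikes are where they were, and the robot clock read about 29 s (no verdict was returned).

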